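# Fit the toroidal transformer over its insulating ring

## Robot

A 6-joint arm with a two-finger parallel gripper is mounted at the origin on the work surface. World frame = base frame: x ahead of the robot, y to its left, z up, the work surface at z = 0. Lengths are in m, angles in rad, forces in N, time in s.
With the tool pointing down it reaches from about 0.3 to 0.775 m from the base axis. Payload 14.6 kg.
Tool frame: the origin (TCP) lies at the very end of the fingers, on their centre line; the grasp point (between the pads) lies ctrl.grasp_offset behind it (ctrl.grasp_offset is the distance from the TCP to the grasp point, in m); z points along the fingers, y is the direction in which the jaws open and shut (so a half turn about z gives the same grasp; the last joint's range is limited). The gripper opens to 94 mm and grips with 3 to 60 N. Pads are 16 mm wide; open, the fingers measure 119 mm over their backs; the gripper's body (75 mm by 177 mm) begins 78 mm behind the grasp point.
Start: joints at [-0.067, 0.3, 1.521, -0, 1.321, -0.067], TCP at [0.55, -0, 0.205] pointing down, gripper open.
Joint ranges: [-3.03, 3.03], [-0.79, 2.21], [0.23, 2.52], [-1.04, 4.18], [0, 3.07], [-2.55, 2.55]. Speed limits (rad/s): [2.22, 2.22, 2.57, 3.14, 3.14, 3.14].

## Interface

Orientations are given as [roll, pitch, yaw] about the fixed x, y, z axes, in that order (R = Rz(yaw) Ry(pitch) Rx(roll)).
In Python, from station import ctrl gives the robot as it stands. The module is installed in compiled form; this text tells all that it offers.
- The arm moves only by the tool carry_out, never from a script. Its argument "deltas" is a list of rows, each an object of numbers: "x", "y", "z": the shift along the tool's x, y, z in units of 0.02 m (1.0 is 0.02 m); "wx", "wy", "wz": the turn, a rotation vector about the tool's x, y, z in units of 0.08 rad (1.0 is 0.08 rad); "jaw": the opening in per cent of the stroke, from 0 (shut) to 100 (fully open). A call has 1 to 12 rows; each row shifts and turns the commanded pose from where the row before left it, along the tool's axes as they then stand; what a row does not reach is not made up. A row lasts 1/12 s, in which the tool goes at most 41.7 mm and 7.16 degrees, less where a joint would pass 70% of its speed; a pose out of reach is approached as far as the arm can. A call with a number of a shift or a turn outside -1 to 1 is refused whole. A call with a gripper value outside its range is refused whole. The fingers move at their own pace and stop on an object; "squeeze" is the grip in N (left out, the last holds). Time passes only in rows, so rows that do not move let the fingers close. It gives the time, the measured TCP pose, the force and the opening at its end, in the units of the state.
- ctrl.get_obs(): the state, without advancing time (a new reading comes with each control period).
- ctrl.camera(name): name is "scene" or "side" or "wrist"; returns the picture (420x560x3 uint8, blue, green, red); there is no depth.
- ctrl.camera_params(name): a dict with "mtx" (3x3 intrinsics, pixels), "dist" ([k1, k2, p1, p2, k3] as OpenCV has them; the pictures are not rectified), "origin" and "attitude" of the camera in the world. Camera axes: x right, y down, z forward; pixel columns grow to the right and rows downward; lengths in m; the calibration is good to about 2 mm. A picture is of the moment at which its call begins: read the wrist's pose just before it. camera_params takes no time and is no camera call; for the wrist camera it gives the pose at the moment of the call.
- ctrl.hand_in(): hands the job in, once; it reports no verdict.
Trained networks look in the newest picture that a camera, given by its name, has taken for a name from the list of things; names that differ only in an ending like _2 or _b are one class to them, and where a whole thing is asked for, a point or a joint stands for the part that bears it (a point fixed in the world has none). Each returns a list of dicts, best first, with "conf" (0 to 1); they miss things now and then, are a little off and sometimes report something else, mostly with a low value. They report only what shows in the picture. A call takes as long as a camera call. They do not tell look-alikes from the thing itself.
- ctrl.boxes_of(camera, label): "rect" ([left, top, right, bottom] in pixels, round what is visible of it).
- ctrl.mark_of(camera, label): "position" ([row, column] in pixels: a listed point, or the origin of a listed thing).
The state is a dict: "time_s": time; "qpos": joint angles; "joint_vel": joint speeds; "tau": joint torques, N m; "ee_pos": TCP position; "eef_rot": TCP orientation; "force": force on the tool from outside, world axes, zero at the start; "moment": the same for the moment, N m; "grip_width": finger opening in m.
Only numpy, scipy, OpenCV 4.12 (cv2) and the standard library are available. Lean on these libraries where they do the work, as an engineer would, in place of code of your own. Each camera call takes 0.05 s, during which the arm holds its last target.

## Task

Fit the transformer to the power-supply chassis: first put the white insulating ring over the brass stud so that it lies flat on the aluminium plate, then put the copper-wound toroidal transformer over the same stud so that it lies flat on the ring. Lower the transformer into place gently, do not let it drop.

Things in the scene. Friction and masses are not known exactly. Their poses are not given: they have to be found in the camera images.
- ring_center (a point): Loose plain white plastic insulating ring, lying flat on the table: outer diameter 56 mm, hole 26 mm, 14 mm thick, about 33 g. The point is its centre, half-way up (7 mm above its underside, on the hole's axis); z is the axis of the hole.
- toroid_center (a point): Loose toroidal transformer, copper-coloured with darker windings, a thick ring lying flat on the table: outer diameter 60 mm, hole 26 mm, 28 mm high, about 0.33 kg. The point is its centre, half-way up (14 mm above its underside, on the hole's axis); z is the axis of the hole. Not the near-black ferrite ring nor the red roll of tape near by.
- seat (a point): Foot of the upright brass stud of the fixed chassis, on the stud's axis, on the upper face of the aluminium plate, 4 mm above the table. Stud 10 mm thick, 54 mm tall above the plate, the last 8 mm tapering to 4 mm; z is up. Nothing else stands within 80 mm of it; beyond, towards +y, is a blue circuit board, up to 40 mm high. Seated, the ring's centre is 7 mm and the transformer's 28 mm above this point.
Not all that is in view belongs to the job. Leave any blue look-alike of the part that bears ring_center alone. Leave any blue look-alike of the part that bears toroid_center alone.

How it is judged:
By the outcome, as a careful person would: the job done as asked, in the order asked, and still so for the second after the job is handed in, with the robot touching nothing.
It also fails if it takes over 64 s, if anything falls off the work surface, if the arm or the gripper's body presses on something with over 40 N, if the wrist force passes 120 N, or if a joint passes its speed limit or range.

## Working session

There is one attempt and no reset: what is moved stays moved. The work goes in short steps, Python scripts to look and compute and a tool call to move; the robot and the scene stay as the last step left them, time stands still between calls to the robot, and variables do not carry over. Pictures are saved under pics/ and viewed, and the job is handed in when it is done.

Besides the shell and the picture viewer there is one more tool, called after "Emit:" as name(argument=value, ...) on one line, values as JSON. carry_out: Moves the arm, as the interface text tells. Its arguments: {"type":"object","properties":{"deltas":{"type":"array"},"squeeze":{"type":"number"}},"required":["deltas"]}

```bash
mkdir -p pics; cat > h.py <<'E'
import numpy as np, cv2
from station import ctrl
def ray(cam,rc,p=None):
    p=p or ctrl.camera_params(cam)
    u=cv2.undistortPoints(np.array([[[rc[1],rc[0]]]],float),np.array(p['mtx']),np.array(p['dist']))[0,0]
    A=np.array(p['attitude'],float)
    if A.shape!=(3,3):
        from scipy.spatial.transform import Rotation as R
        A=R.from_euler('xyz',A).as_matrix()
    return np.array(p['origin']),A@np.array([u[0],u[1],1.])
def atz(cam,rc,z,p=None):
    o,d=ray(cam,rc,p); return o+d*(z-o[2])/d[2]
def proj(cam,P,p=None):
    p=p or ctrl.camera_params(cam)
    A=np.array(p['attitude'],float)
    if A.shape!=(3,3):
        from scipy.spatial.transform import Rotation as R
        A=R.from_euler('xyz',A).as_matrix()
    q=(np.atleast_2d(P)-np.array(p['origin']))@A
    return cv2.projectPoints(q,np.zeros(3),np.zeros(3),np.array(p['mtx']),np.array(p['dist']))[0][:,0]
E
python3 - <<'E'
from h import *
o=ctrl.get_obs();print(o['time_s'],o['ee_pos'],o['eef_rot'],o['grip_width'],ctrl.grasp_offset)
for c in ['scene','side','wrist']:
    p=ctrl.camera_params(c);print(c,p)
    im=ctrl.camera(c);cv2.imwrite(f'pics/{c}0.png',im)
    for l in ['ring_center','toroid_center','seat']:
        for m in ctrl.mark_of(c,l)[:3]:
            z={'ring_center':.007,'toroid_center':.014,'seat':.004}[l]
            print(l,np.round(m['position'],1),round(m['conf'],2),atz(c,m['position'],z,p).round(4))
print(ctrl.get_obs()['time_s'])
E
```

```text
0.0 [5.49737149e-01 3.43228698e-05 2.04874923e-01] [-3.14041355e+00 -1.17245467e-04  1.57082903e+00] 0.09393769124045531 0.0188
scene {'mtx': array([[505.08451292,   0.        , 286.42261318],
       [  0.        , 505.08451292, 207.23924182],
       [  0.        ,   0.        ,   1.        ]]), 'dist': array([0.02390317, 0.        , 0.        , 0.        , 0.        ]), 'origin': array([1.24151264e+00, 6.72891917e-04, 6.44531795e-01]), 'attitude': array([-2.2479462 , -0.00674191,  1.6872431 ])}
ring_center [200.4 325. ] 0.79 [ 0.4213 -0.0113  0.007 ]
ring_center [204.4 271.2] 0.64 [ 0.4481 -0.1189  0.007 ]
toroid_center [220.3 117.5] 0.89 [ 0.5421 -0.4032  0.014 ]
toroid_center [251.8 156.2] 0.72 [ 0.6173 -0.3025  0.014 ]
toroid_center [250.2 449.1] 0.49 [0.5483 0.2192 0.014 ]
seat [248.  452.1] 0.73 [0.5306 0.2289 0.004 ]
side {'mtx': array([[388.01115763,   0.        , 280.90332523],
       [  0.        , 388.01115763, 209.74228909],
       [  0.        ,   0.        ,   1.        ]]), 'dist': array([-0.10270402,  0.        ,  0.        ,  0.        ,  0.        ]), 'origin': arra
[... 170 characters left out ...]
er [219.2 232.7] 0.84 [ 0.4235 -0.0172  0.007 ]
toroid_center [332.2 374.6] 0.9 [ 0.545  -0.4049  0.014 ]
toroid_center [277.6 376.1] 0.81 [ 0.6203 -0.3045  0.014 ]
seat [157.  241.3] 0.96 [0.5369 0.22   0.004 ]
wrist {'mtx': array([[374.73580913,   0.        , 280.00771079],
       [  0.        , 374.73580913, 212.16586781],
       [  0.        ,   0.        ,   1.        ]]), 'dist': array([0.00828195, 0.        , 0.        , 0.        , 0.        ]), 'origin': array([0.5495438 , 0.07135346, 0.38441002]), 'attitude': array([ 2.89479516e+00, -1.06247444e-03, -3.38930100e-04])}
ring_center [201.9 167.5] 0.9 [ 0.434  -0.0128  0.007 ]
ring_center [290.1 194.9] 0.8 [ 0.4567 -0.1117  0.007 ]
0.6
```

View pics/scene0.png

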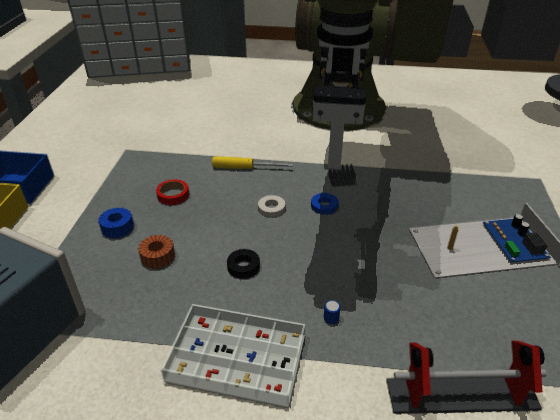

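View pics/side0.png

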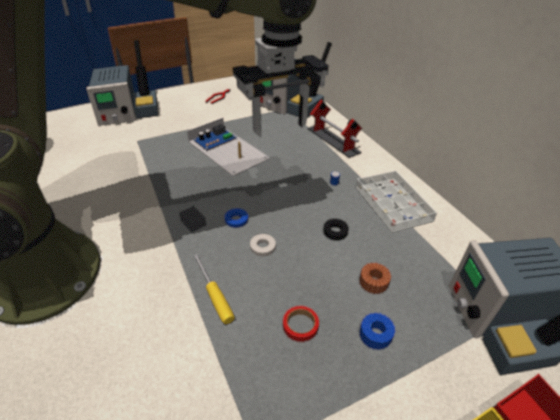

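View pics/wrist0.png

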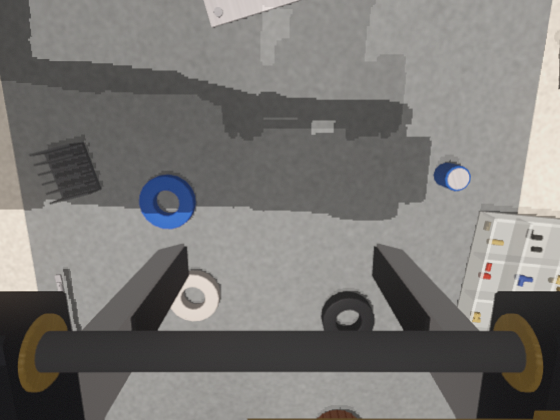

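The white ring shows at scene (271,206), side (262,244) and wrist (193,297). The copper toroid is at scene (157,251) and side (375,277). The stud foot is at scene (450,249) and side (240,158). The blue and black rings are decoys. The detector marks are a few pixels off, so I'll refine them by colour segmentation.

```bash
cat >> h.py <<'E'
def seg(im,kind,seed,r=45):
    hsv=cv2.cvtColor(im,cv2.COLOR_BGR2HSV);H,S,V=[hsv[...,i].astype(int) for i in range(3)]
    m={'white':(V>150)&(S<60),'copper':((H<14)|(H>174))&(S>90)&(V>40)}[kind].astype(np.uint8)
    k=np.zeros_like(m);cv2.circle(k,(int(seed[0]),int(seed[1])),r,1,-1);m&=k
    n,l,st,ce=cv2.connectedComponentsWithStats(m)
    i=1+np.argmax(st[1:,4]);return (l==i).astype(np.uint8)
def fitcyl(cam,mask,R,r,h,x0,z0=0,p=None):
    # fit silhouette of upright annular cylinder -> xy by IoU
    from scipy.optimize import minimize
    p=p or ctrl.camera_params(cam)
    t=np.linspace(0,2*np.pi,60,endpoint=False)
    S=4
    full=cv2.resize(mask,None,fx=S,fy=S,interpolation=cv2.INTER_NEAREST)
    cs,_=cv2.findContours(full,cv2.RETR_EXTERNAL,cv2.CHAIN_APPROX_NONE)
    ref=np.zeros_like(full);cv2.drawContours(ref,cs,-1,1,-1)
    def cost(q):
        P=np.vstack([np.c_[q[0]+R*np.cos(t),q[1]+R*np.sin(t),np.full(60,z)] for z in (z0,z0+h)])
        uv=proj(cam,P,p)
        hull=cv2.convexHull((uv*S+S/2).astype(np.float32)).round().astype(np.int32)
        m=np.zeros_like(ref);cv2.fillPoly(m,[hull],1)
        return 1-(m&ref).sum()/max(1,(m|ref).sum())
    b=minimize(cost,x0,method='Nelder-Mead',options=dict(initial_simplex=np.array([x0,[x0[0]+.01,x0[1]],[x0[0],x0[1]+.01]]),xatol=1e-4))
    return b.x,b.fun
E
python3 - <<'E'
from h import *
S,D=cv2.imread('pics/scene0.png'),cv2.imread('pics/side0.png')
for c,im,s in [('scene',S,(271,206)),('side',D,(262,244))]:
    print('ring',c,fitcyl(c,seg(im,'white',s,25),.028,.013,.014,[.45,-.118]))
for c,im,s in [('scene',S,(157,251)),('side',D,(375,277))]:
    print('tor',c,fitcyl(c,seg(im,'copper',s,30),.030,.013,.028,[.62,-.303]))
# stud: foot triangulation
for a,b in [((249,450),(158,240.5))]:
    print(atz('scene',a,.004),atz('side',b,.004))
cv2.imwrite('pics/studs.png',np.hstack([cv2.resize(S[215:265,420:480],None,fx=6,fy=6,interpolation=0)[:,:360],cv2.resize(D[130:180,210:270],None,fx=6,fy=6,interpolation=0)]))
E
```

```text
ring scene (array([ 0.43518116, -0.12080407]), np.float64(0.33264812575574365))
ring side (array([ 0.45705024, -0.11199885]), np.float64(0.2057337711543319))
tor scene (array([ 0.61474751, -0.30357844]), np.float64(0.11936130168174364))
tor side (array([ 0.61899397, -0.30154218]), np.float64(0.10880906245342081))
[0.53383968 0.22473024 0.004     ] [0.53299658 0.21622398 0.004     ]
```

View pics/studs.png

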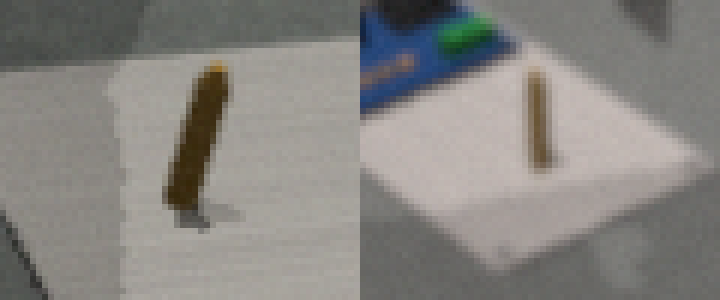

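```bash
sed -i "s/(V>150)&(S<60)/(V>vt)\&(S<70)/; s/seed,r=45)/seed,r=45,vt=150)/" h.py
python3 - <<'E'
from h import *
S,D,W=[cv2.imread(f'pics/{c}0.png') for c in ('scene','side','wrist')]
for c,im,s,r in [('scene',S,(271,206),20),('side',D,(262,244),20),('wrist',W,(193,297),35)]:
  for vt in (125,135,150):
    m=seg(im,'white',s,r,vt)
    print('ring',c,vt,m.sum(),fitcyl(c,m,.028,.013,.014,[.45,-.118]))
    if vt==125: 
        o=im.copy();o[m>0]=(0,0,255);cv2.imwrite(f'pics/m_{c}.png',cv2.resize(o[s[1]-45:s[1]+45,s[0]-45:s[0]+45],(250,250),interpolation=0))
print('stud')
for z,a,b in [(.004,(248.8,450),(158,240.2)),(.058,(226,456.3),(141.7,239.2))]:
    print(atz('scene',a,z),atz('side',b,z))
cv2.imwrite('pics/m.png',np.hstack([cv2.imread(f'pics/m_{c}.png') for c in ('scene','side','wrist')]))
E
```

```text
ring scene 125 291 (array([ 0.43668887, -0.1209007 ]), np.float64(0.2833915452246176))
ring scene 135 270 (array([ 0.43629088, -0.12104946]), np.float64(0.3113014111687372))
ring scene 150 250 (array([ 0.43518116, -0.12080407]), np.float64(0.33264812575574365))
ring side 125 445 (array([ 0.45615367, -0.11158907]), np.float64(0.17297047970479706))
ring side 135 377 (array([ 0.4558857 , -0.11443723]), np.float64(0.15835596149098985))
ring side 150 324 (array([ 0.45705024, -0.11199885]), np.float64(0.2057337711543319))
ring wrist 125 2600 (array([ 0.46031754, -0.12880357]), np.float64(0.2570351093860268))
ring wrist 135 2503 (array([ 0.4606503 , -0.12802545]), np.float64(0.25242696679595544))
ring wrist 150 2399 (array([ 0.46037361, -0.1282348 ]), np.float64(0.2450042249982871))
stud
[0.53329489 0.22480219 0.004     ] [0.53222454 0.21657587 0.004     ]
[0.53164702 0.22487953 0.058     ] [0.53189458 0.21588584 0.058     ]
```

View pics/m.png

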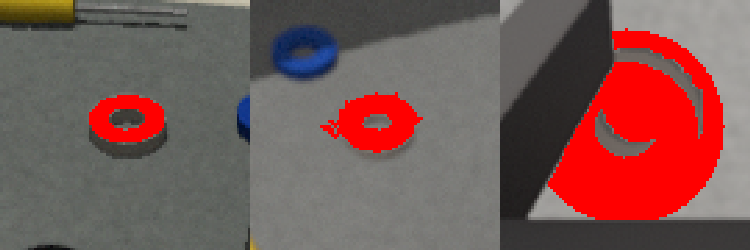

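Emit:
carry_out(deltas=[{"y": -0.5, "x": -0.1}, {"y": -1, "x": -0.3}, {"y": -1, "x": -0.3}, {"y": -1, "x": -0.3}, {"y": -0.7, "x": -0.3}, {"y": -0.4, "x": -0.2}, {}, {}])

```text
invalid input
```

```bash
python3 - <<'E'
from h import *
p=ctrl.camera_params('wrist');print(ctrl.get_obs()['ee_pos'],p['origin'],p['attitude'])
im=ctrl.camera('wrist');cv2.imwrite('pics/w1.png',im)
for m in ctrl.mark_of('wrist','ring_center'): print(m,atz('wrist',m['position'],.007,p))
S,D=[cv2.imread(f'pics/{c}0.png') for c in ('scene','side')]
print(atz('scene',(203.5,271.7),.014),atz('side',(242.6,262.7),.014))
E
```

```text
[ 5.49988451e-01 -1.26272579e-05  2.05438742e-01] [0.54954546 0.07135324 0.38448735] [ 2.89478496e+00 -1.21957627e-03 -3.39131640e-04]
{'position': [203.6, 169.9], 'conf': 0.94} [ 0.43637208 -0.01456522  0.007     ]
{'position': [291.6, 195.6], 'conf': 0.85} [ 0.45741642 -0.11348867  0.007     ]
[ 0.45379792 -0.11698944  0.014     ] [ 0.45407057 -0.12100658  0.014     ]
```

View pics/w1.png

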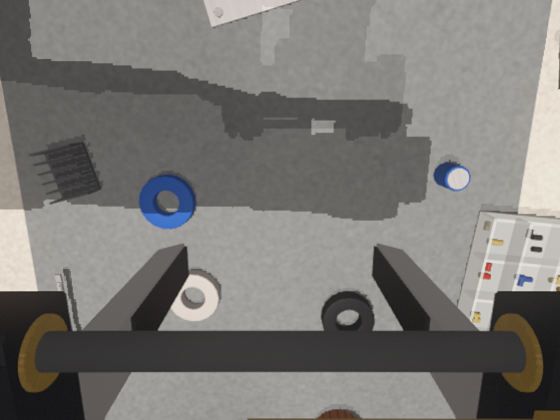

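The view hasn't changed because the call was refused. The empty rows are the likely cause, so I'll write each row out in full.

Emit:
carry_out(deltas=[{"x": -0.1, "y": -0.5, "z": 0, "wx": 0, "wy": 0, "wz": 0, "jaw": 100}, {"x": -0.3, "y": -1, "z": 0, "wx": 0, "wy": 0, "wz": 0, "jaw": 100}, {"x": -0.3, "y": -1, "z": 0, "wx": 0, "wy": 0, "wz": 0, "jaw": 100}, {"x": -0.3, "y": -1, "z": 0, "wx": 0, "wy": 0, "wz": 0, "jaw": 100}, {"x": -0.3, "y": -0.7, "z": 0, "wx": 0, "wy": 0, "wz": 0, "jaw": 100}, {"x": -0.2, "y": -0.4, "z": 0, "wx": 0, "wy": 0, "wz": 0, "jaw": 100}, {"x": 0, "y": 0, "z": 0, "wx": 0, "wy": 0, "wz": 0, "jaw": 100}], squeeze=15)

```text
time_s: 1.28
ee_pos: [0.4573, -0.0305, 0.2058]
eef_rot: [3.141, 0.0, 1.57]
force: [-0.3, 0.8, -0.3]
grip_width: 0.0936
```

```bash
python3 - <<'E'
from h import *
p=ctrl.camera_params('wrist');print(ctrl.get_obs()['ee_pos'],p['origin'],p['attitude'])
im=ctrl.camera('wrist');cv2.imwrite('pics/w2.png',im)
for m in ctrl.mark_of('wrist','ring_center'): print(m,atz('wrist',m['position'],.007,p))
E
```

```text
[ 0.45731827 -0.03047507  0.20583409] [0.45680799 0.04089951 0.38485905] [ 2.89461456e+00 -1.83127481e-03 -1.03063600e-03]
{'position': [170.8, 257.9], 'conf': 0.71} [ 0.43508436 -0.01118506  0.007     ]
```

View pics/w2.png

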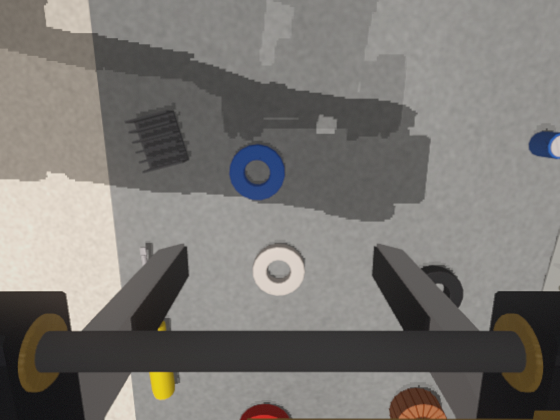

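The white ring is fully in view at (278,271). I'll fit it.

```bash
python3 - <<'E'
from h import *
p=ctrl.camera_params('wrist');im=cv2.imread('pics/w2.png')
for vt in (150,170,185):
    m=seg(im,'white',(278,271),33,vt);print(m.sum(),fitcyl('wrist',m,.028,.013,.014,[.455,-.118],p=p))
print(atz('wrist',(270,278.5),.014,p), atz('wrist',(172,257),.014,p))
E
```

```text
2775 (array([ 0.45628846, -0.12253249]), np.float64(0.25464567586754083))
1538 (array([ 0.4564355 , -0.12060163]), np.float64(0.12043052728438786))
1457 (array([ 0.45641837, -0.12182228]), np.float64(0.14324014857430112))
[ 0.45697339 -0.11538359  0.014     ] [ 0.43579819 -0.01091566  0.014     ]
```

Emit:
carry_out(deltas=[{"x": -0.8, "y": 0, "z": 0.6, "wx": 0, "wy": 0, "wz": 0, "jaw": 100}, {"x": -0.9, "y": 0, "z": 0.9, "wx": 0, "wy": 0, "wz": 0, "jaw": 100}, {"x": -0.9, "y": 0, "z": 0.9, "wx": 0, "wy": 0, "wz": 0, "jaw": 100}, {"x": -0.9, "y": 0, "z": 0.9, "wx": 0, "wy": 0, "wz": 0, "jaw": 100}, {"x": -0.8, "y": 0, "z": 0.9, "wx": 0, "wy": 0, "wz": 0, "jaw": 100}, {"x": 0, "y": 0, "z": 1, "wx": 0, "wy": 0, "wz": 0, "jaw": 100}, {"x": 0, "y": 0, "z": 1, "wx": 0, "wy": 0, "wz": 0, "jaw": 100}, {"x": 0, "y": 0, "z": 1, "wx": 0, "wy": 0, "wz": 0, "jaw": 100}, {"x": 0, "y": 0, "z": 0.6, "wx": 0, "wy": 0, "wz": 0, "jaw": 100}, {"x": 0, "y": 0, "z": 0, "wx": 0, "wy": 0, "wz": 0, "jaw": 100}])

```text
time_s: 2.22
ee_pos: [0.4574, -0.1155, 0.0469]
eef_rot: [-3.138, -0.001, 1.571]
force: [-0.4, 0.3, 0.2]
grip_width: 0.0939
```

```bash
python3 - <<'E'
from h import *
for c in ('side','scene'):
    cv2.imwrite(f'pics/{c}3.png',ctrl.camera(c))
a,b=cv2.imread('pics/side3.png')[180:290,190:330],cv2.imread('pics/scene3.png')[140:250,200:340]
cv2.imwrite('pics/c3.png',cv2.resize(np.hstack([a,b]),None,fx=2.8,fy=2.8))
E
```

```text
(no output)
```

View pics/c3.png

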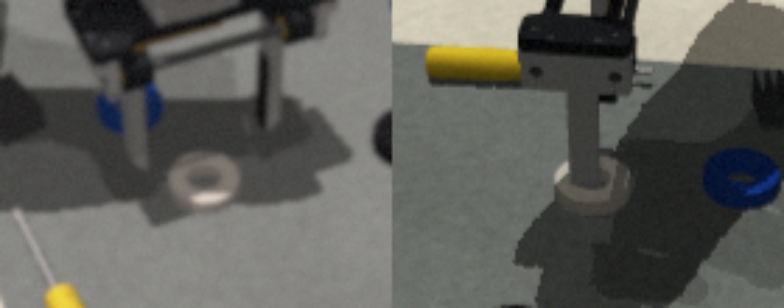

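The ring lies midway between the fingers. Next I'll descend and close.

Emit:
carry_out(deltas=[{"x": -0.12, "y": 0, "z": 0.8, "wx": 0, "wy": 0, "wz": 0, "jaw": 100}, {"x": 0, "y": 0, "z": 0.8, "wx": 0, "wy": 0, "wz": 0, "jaw": 100}, {"x": 0, "y": 0, "z": 0.5, "wx": 0, "wy": 0, "wz": 0, "jaw": 70}, {"x": 0, "y": 0, "z": 0, "wx": 0, "wy": 0, "wz": 0, "jaw": 60}, {"x": 0, "y": 0, "z": 0, "wx": 0, "wy": 0, "wz": 0, "jaw": 30}, {"x": 0, "y": 0, "z": 0, "wx": 0, "wy": 0, "wz": 0, "jaw": 30}, {"x": 0, "y": 0, "z": 0, "wx": 0, "wy": 0, "wz": 0, "jaw": 30}, {"x": 0, "y": 0, "z": 0, "wx": 0, "wy": 0, "wz": 0, "jaw": 30}, {"x": 0, "y": 0, "z": 0, "wx": 0, "wy": 0, "wz": 0, "jaw": 30}], squeeze=15)

```text
time_s: 3.07
ee_pos: [0.4583, -0.1185, 0.0081]
eef_rot: [3.141, 0.0, 1.571]
force: [-1.6, 0.7, 5.2]
grip_width: 0.0547
```

Emit:
carry_out(deltas=[{"x": 0, "y": 0, "z": -0.3, "wx": 0, "wy": 0, "wz": 0, "jaw": 30}, {"x": 0, "y": 0, "z": -0.7, "wx": 0, "wy": 0, "wz": 0, "jaw": 30}, {"x": 0, "y": 0, "z": -1, "wx": 0, "wy": 0, "wz": 0, "jaw": 30}, {"x": 0, "y": 0, "z": -1, "wx": 0, "wy": 0, "wz": 0, "jaw": 30}, {"x": 0.5, "y": 0.3, "z": -1, "wx": 0, "wy": 0, "wz": 0, "jaw": 30}, {"x": 1, "y": 0.5, "z": -1, "wx": 0, "wy": 0, "wz": 0, "jaw": 30}, {"x": 1, "y": 0.5, "z": -1, "wx": 0, "wy": 0, "wz": 0, "jaw": 30}, {"x": 1, "y": 0.5, "z": -1, "wx": 0, "wy": 0, "wz": 0, "jaw": 30}, {"x": 1, "y": 0.5, "z": 0, "wx": 0, "wy": 0, "wz": 0, "jaw": 30}, {"x": 1, "y": 0.5, "z": 0, "wx": 0, "wy": 0, "wz": 0, "jaw": 30}, {"x": 1, "y": 0.5, "z": 0, "wx": 0, "wy": 0, "wz": 0, "jaw": 30}, {"x": 1, "y": 0.45, "z": 0, "wx": 0, "wy": 0, "wz": 0, "jaw": 30}])

```text
time_s: 4.07
ee_pos: [0.5333, 0.0327, 0.1481]
eef_rot: [3.141, 0.0, 1.571]
force: [-0.3, 0.3, -0.1]
grip_width: 0.0548
```

Emit:
carry_out(deltas=[{"x": 1, "y": 0, "z": 0, "wx": 0, "wy": 0, "wz": 0, "jaw": 30}, {"x": 1, "y": 0, "z": 0, "wx": 0, "wy": 0, "wz": 0, "jaw": 30}, {"x": 1, "y": 0, "z": 0, "wx": 0, "wy": 0, "wz": 0, "jaw": 30}, {"x": 1, "y": 0, "z": 0, "wx": 0, "wy": 0, "wz": 0, "jaw": 30}, {"x": 0.5, "y": 0, "z": 0, "wx": 0, "wy": 0, "wz": 0, "jaw": 30}, {"x": 0, "y": 0, "z": 0, "wx": 0, "wy": 0, "wz": 0, "jaw": 30}, {"x": 0, "y": 0, "z": 0, "wx": 0, "wy": 0, "wz": 0, "jaw": 30}])

```text
time_s: 4.65
ee_pos: [0.5329, 0.1214, 0.1476]
eef_rot: [-3.142, 0.0, 1.572]
force: [0.7, -0.0, -0.9]
grip_width: 0.0543
```

```bash
python3 - <<'E'
from h import *
p=ctrl.camera_params('wrist');print(ctrl.get_obs()['ee_pos'],ctrl.get_obs()['eef_rot'],p['origin'],p['attitude'])
im=ctrl.camera('wrist');cv2.imwrite('pics/w4.png',im)
for m in ctrl.mark_of('wrist','seat'): print(m,atz('wrist',m['position'],.004,p))
for c in ('side','scene'): cv2.imwrite(f'pics/{c}4.png',ctrl.camera(c))
E
```

```text
[0.53292638 0.12138123 0.14759539] [-3.14158699e+00  1.62438482e-04  1.57157554e+00] [0.5324321  0.19276159 0.32663152] [ 2.89460567e+00 -1.23555682e-03  4.12295928e-04]
{'position': [76.4, 283.0], 'conf': 0.77} [0.53524943 0.22521693 0.004     ]
```

View pics/w4.png

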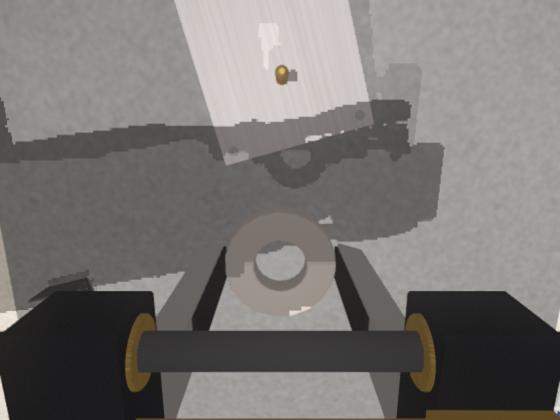

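View pics/scene4.png

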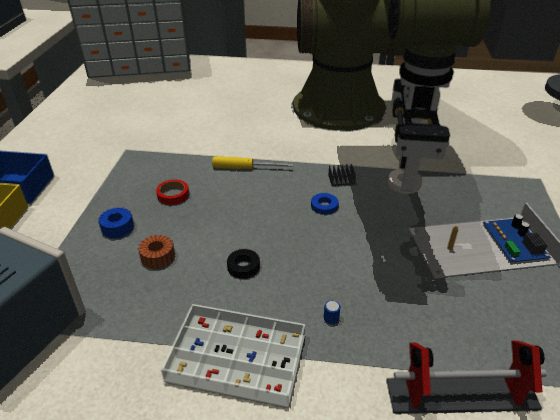

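View pics/side4.png

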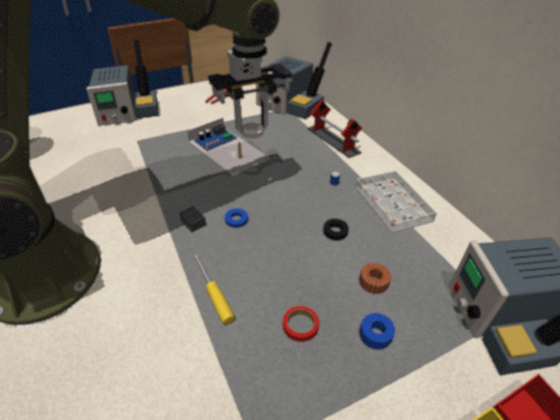

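The ring is held level at (280,262). The stud tip is at (282,69) and its foot at (282,78). I'll take their relative offset from this one camera.

```bash
python3 - <<'E'
from h import *
p=ctrl.camera_params('wrist');im=cv2.imread('pics/w4.png')
cv2.imwrite('pics/c4.png',cv2.resize(im[40:110,230:340],None,fx=6,fy=6,interpolation=0))
print('tip',atz('wrist',(69,282),.058,p),'foot',atz('wrist',(79,282),.004,p))
for z in (.150,.154,.158):print('ring',z,atz('wrist',(261.5,280.5),z,p))
# radius check
for z in (.150,.154,.158): print(z,atz('wrist',(262,335),z,p)[0]-atz('wrist',(262,226),z,p)[0])
o=[(226,125)]
S=cv2.imread('pics/side4.png');T=cv2.imread('pics/scene4.png')
cv2.imwrite('pics/c4b.png',np.hstack([cv2.resize(S[90:180,200:300],(400,360)),cv2.resize(T[130:220,360:460],(400,360))]))
E
```

```text
tip [0.53442519 0.22378317 0.058     ] foot [0.53477034 0.22252488 0.004     ]
ring 0.15 [0.53307145 0.12197963 0.15      ]
ring 0.154 [0.53306315 0.12356697 0.154     ]
ring 0.158 [0.53305485 0.12515431 0.158     ]
0.15 0.05478149210277705
0.154 0.053540419908744696
0.158 0.05229934771471223
```

View pics/c4.png

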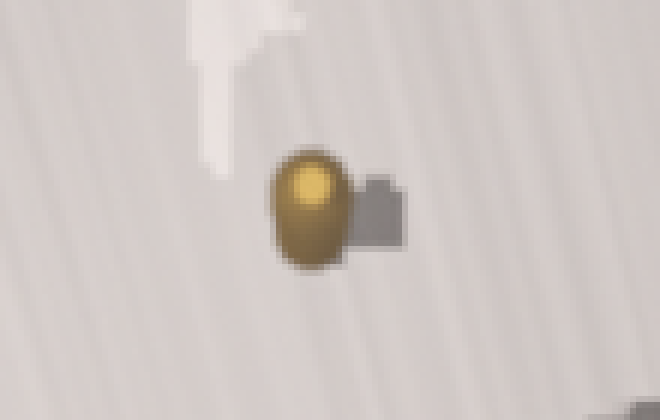

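View pics/c4b.png

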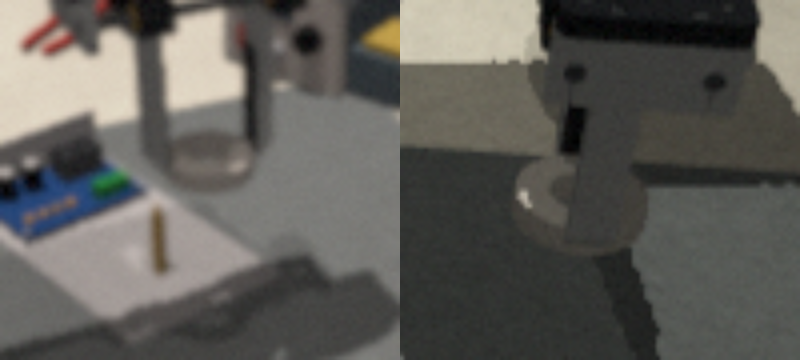

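Emit:
carry_out(deltas=[{"x": 0.6, "y": 0.07, "z": 0, "wx": 0, "wy": 0, "wz": 0, "jaw": 30}, {"x": 1, "y": 0, "z": 0.4, "wx": 0, "wy": 0, "wz": 0, "jaw": 30}, {"x": 1, "y": 0, "z": 0.6, "wx": 0, "wy": 0, "wz": 0, "jaw": 30}, {"x": 1, "y": 0, "z": 0.6, "wx": 0, "wy": 0, "wz": 0, "jaw": 30}, {"x": 0.9, "y": 0, "z": 0.6, "wx": 0, "wy": 0, "wz": 0, "jaw": 30}, {"x": 0.5, "y": 0, "z": 0.6, "wx": 0, "wy": 0, "wz": 0, "jaw": 30}, {"x": 0, "y": 0, "z": 0, "wx": 0, "wy": 0, "wz": 0, "jaw": 30}, {"x": 0, "y": 0, "z": 0, "wx": 0, "wy": 0, "wz": 0, "jaw": 30}])

```text
time_s: 5.52
ee_pos: [0.5341, 0.2215, 0.091]
eef_rot: [-3.14, 0.001, 1.571]
force: [-0.5, -0.0, -0.1]
grip_width: 0.0544
```

```bash
python3 - <<'E'
from h import *
print(ctrl.get_obs()['ee_pos'])
im=ctrl.camera('wrist');S=ctrl.camera('side');T=ctrl.camera('scene')
cv2.imwrite('pics/c5.png',np.hstack([cv2.resize(S[90:180,200:300],(400,360)),cv2.resize(T[180:270,410:510],(400,360))]))
cv2.imwrite('pics/w5.png',im)
E
```

```text
[0.53413914 0.22152187 0.09097579]
```

View pics/c5.png

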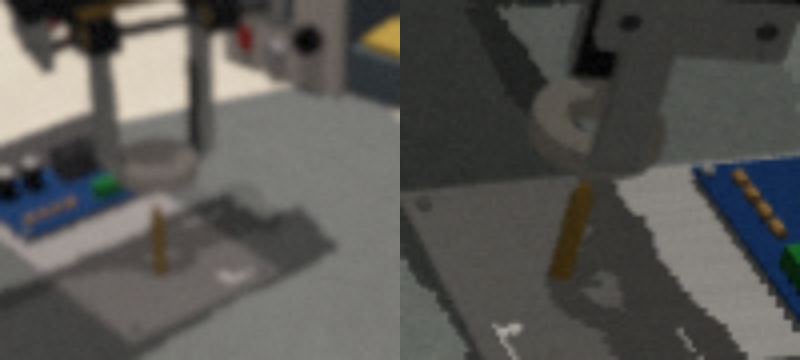

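View pics/w5.png

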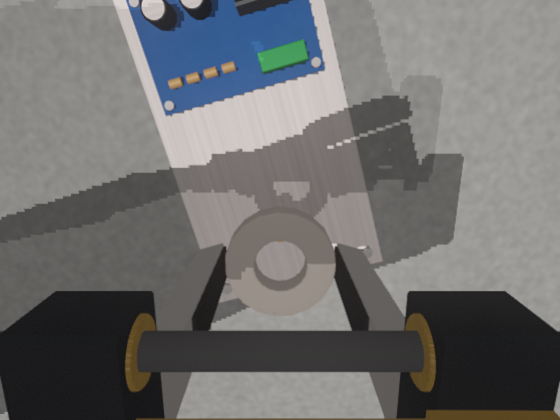

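In both views the ring is centred on the stud axis: side 158 against 158–160, scene about 598 against 597. I'll lower it.

Emit:
carry_out(deltas=[{"x": 0, "y": 0, "z": 0.5, "wx": 0, "wy": 0, "wz": 0, "jaw": 30}, {"x": 0, "y": 0, "z": 0.6, "wx": 0, "wy": 0, "wz": 0, "jaw": 30}, {"x": 0, "y": 0, "z": 0.6, "wx": 0, "wy": 0, "wz": 0, "jaw": 30}, {"x": 0, "y": 0, "z": 0.6, "wx": 0, "wy": 0, "wz": 0, "jaw": 30}, {"x": 0, "y": 0, "z": 0.6, "wx": 0, "wy": 0, "wz": 0, "jaw": 30}, {"x": 0, "y": 0, "z": 0.4, "wx": 0, "wy": 0, "wz": 0, "jaw": 30}, {"x": 0, "y": 0, "z": 0.2, "wx": 0, "wy": 0, "wz": 0, "jaw": 30}, {"x": 0, "y": 0, "z": 0, "wx": 0, "wy": 0, "wz": 0, "jaw": 30}, {"x": 0, "y": 0, "z": 0, "wx": 0, "wy": 0, "wz": 0, "jaw": 30}])

```text
time_s: 6.42
ee_pos: [0.5345, 0.2217, 0.0215]
eef_rot: [3.142, -0.0, 1.571]
force: [0.6, -0.0, 0.4]
grip_width: 0.0547
```

```bash
python3 - <<'E'
from h import *
o=ctrl.get_obs();print(o['ee_pos'],o['force'])
S=ctrl.camera('side');T=ctrl.camera('scene')
cv2.imwrite('pics/c6.png',np.hstack([cv2.resize(S[90:180,200:300],(400,360)),cv2.resize(T[180:270,410:510],(400,360))]))
E
```

```text
[0.53451625 0.22168754 0.02151666] [ 0.58988184 -0.04112368  0.40283716]
```

View pics/c6.png

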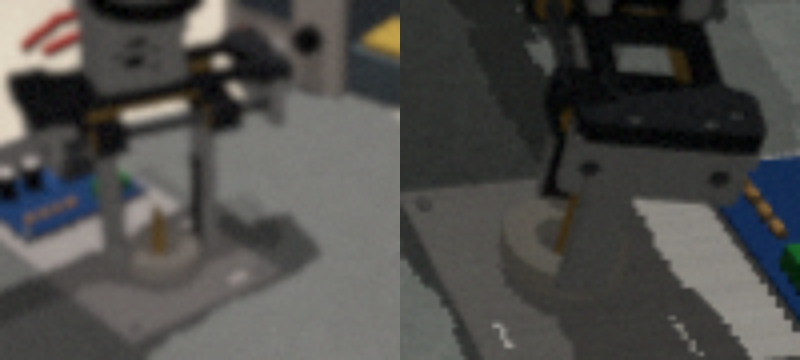

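The ring is round the stud, so I'll creep down to contact.

Emit:
carry_out(deltas=[{"x": 0, "y": 0, "z": 0.15, "wx": 0, "wy": 0, "wz": 0, "jaw": 30}, {"x": 0, "y": 0, "z": 0.15, "wx": 0, "wy": 0, "wz": 0, "jaw": 30}, {"x": 0, "y": 0, "z": 0.12, "wx": 0, "wy": 0, "wz": 0, "jaw": 30}, {"x": 0, "y": 0, "z": 0, "wx": 0, "wy": 0, "wz": 0, "jaw": 30}, {"x": 0, "y": 0, "z": 0, "wx": 0, "wy": 0, "wz": 0, "jaw": 30}])

```text
time_s: 6.93
ee_pos: [0.5343, 0.2216, 0.0129]
eef_rot: [-3.141, 0.0, 1.571]
force: [-0.1, 0.3, 0.2]
grip_width: 0.0545
```

Emit:
carry_out(deltas=[{"x": 0, "y": 0, "z": 0.07, "wx": 0, "wy": 0, "wz": 0, "jaw": 30}, {"x": 0, "y": 0, "z": 0, "wx": 0, "wy": 0, "wz": 0, "jaw": 30}, {"x": 0, "y": 0, "z": 0, "wx": 0, "wy": 0, "wz": 0, "jaw": 30}])

```text
time_s: 7.18
ee_pos: [0.5346, 0.2217, 0.012]
eef_rot: [3.141, -0.0, 1.571]
force: [-0.4, 0.6, 3.4]
grip_width: 0.0546
```

Contact reads 3.4 N at z = 0.012, which is the pick height plus the 4 mm plate. I'll release and lift straight up.

Emit:
carry_out(deltas=[{"x": 0, "y": 0, "z": 0, "wx": 0, "wy": 0, "wz": 0, "jaw": 65}, {"x": 0, "y": 0, "z": 0, "wx": 0, "wy": 0, "wz": 0, "jaw": 75}, {"x": 0, "y": 0, "z": 0, "wx": 0, "wy": 0, "wz": 0, "jaw": 90}, {"x": 0, "y": 0, "z": 0, "wx": 0, "wy": 0, "wz": 0, "jaw": 100}, {"x": 0, "y": 0, "z": -0.5, "wx": 0, "wy": 0, "wz": 0, "jaw": 100}, {"x": 0, "y": 0, "z": -1, "wx": 0, "wy": 0, "wz": 0, "jaw": 100}, {"x": 0, "y": 0, "z": -1, "wx": 0, "wy": 0, "wz": 0, "jaw": 100}, {"x": 0, "y": 0, "z": -1, "wx": 0, "wy": 0, "wz": 0, "jaw": 100}, {"x": 0, "y": 0, "z": -1, "wx": 0, "wy": 0, "wz": 0, "jaw": 100}, {"x": -1, "y": 0, "z": -1, "wx": 0, "wy": 0, "wz": 0, "jaw": 100}, {"x": -1, "y": 0, "z": -1, "wx": 0, "wy": 0, "wz": 0, "jaw": 100}, {"x": -1, "y": 0, "z": -1, "wx": 0, "wy": 0, "wz": 0, "jaw": 100}])

```text
time_s: 8.18
ee_pos: [0.5341, 0.161, 0.1634]
eef_rot: [3.141, -0.0, 1.572]
force: [-0.2, -1.1, 0.8]
grip_width: 0.0938
```

Emit:
carry_out(deltas=[{"x": -1, "y": 0, "z": 0, "wx": 0, "wy": 0, "wz": 0, "jaw": 100}, {"x": -1, "y": 0, "z": 0, "wx": 0, "wy": 0, "wz": 0, "jaw": 100}, {"x": 0, "y": 0, "z": 0, "wx": 0, "wy": 0, "wz": 0, "jaw": 100}])

```text
time_s: 8.43
ee_pos: [0.5345, 0.1191, 0.1628]
eef_rot: [3.14, 0.0, 1.569]
force: [0.3, -0.3, -0.1]
grip_width: 0.0942
```

```bash
python3 - <<'E'
from h import *
p=ctrl.camera_params('wrist');print(ctrl.get_obs()['ee_pos'],p['origin'],p['attitude'])
im=ctrl.camera('wrist');S=ctrl.camera('side');T=ctrl.camera('scene')
cv2.imwrite('pics/c7.png',np.hstack([cv2.resize(S[90:180,200:300],(400,360)),cv2.resize(T[180:270,410:510],(400,360))]))
cv2.imwrite('pics/w7.png',im)
E
```

```text
[0.53454167 0.11907266 0.16279352] [0.53403598 0.19047027 0.34182007] [ 2.89449896e+00 -2.38600785e-03 -2.55049926e-03]
```

View pics/c7.png

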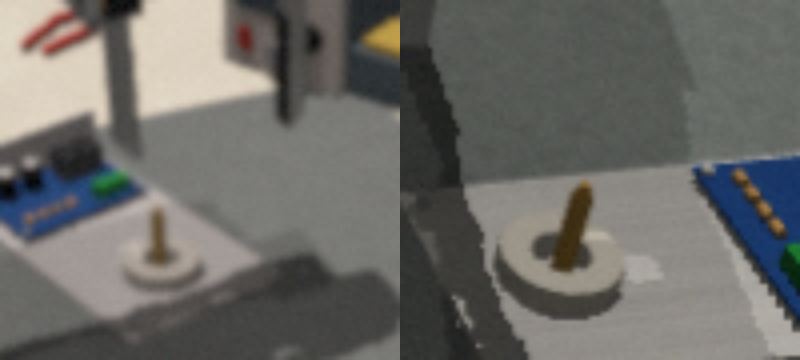

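View pics/w7.png

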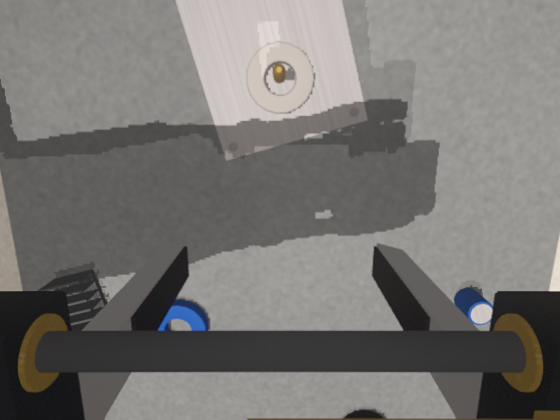

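The ring is seated flat on the plate with the stud inside its hole (wrist: ring (280,77), stud (279,75)). Next I'll go to the copper toroid.

Emit:
carry_out(deltas=[{"x": -0.5, "y": 0.2, "z": -0.5, "wx": 0, "wy": 0, "wz": 0, "jaw": 100}, {"x": -1, "y": 0.4, "z": -1, "wx": 0, "wy": 0, "wz": 0, "jaw": 100}, {"x": -1, "y": 0.4, "z": -0.5, "wx": 0, "wy": 0, "wz": 0, "jaw": 100}, {"x": -1, "y": 0.4, "z": 0, "wx": 0, "wy": 0, "wz": 0, "jaw": 100}, {"x": -1, "y": 0.4, "z": 0, "wx": 0, "wy": 0, "wz": 0, "jaw": 100}, {"x": -1, "y": 0.4, "z": 0, "wx": 0, "wy": 0, "wz": 0, "jaw": 100}, {"x": -1, "y": 0.4, "z": 0, "wx": 0, "wy": 0, "wz": 0, "jaw": 100}, {"x": -1, "y": 0.4, "z": 0, "wx": 0, "wy": 0, "wz": 0, "jaw": 100}, {"x": -1, "y": 0.4, "z": 0, "wx": 0, "wy": 0, "wz": 0, "jaw": 100}, {"x": -1, "y": 0.4, "z": 0, "wx": 0, "wy": 0, "wz": 0, "jaw": 100}, {"x": -1, "y": 0.3, "z": 0, "wx": 0, "wy": 0, "wz": 0, "jaw": 100}, {"x": -1, "y": 0, "z": 0, "wx": 0, "wy": 0, "wz": 0, "jaw": 100}])

```text
time_s: 9.58
ee_pos: [0.6173, -0.1092, 0.2021]
eef_rot: [3.141, -0.0, 1.572]
force: [-0.1, -0.2, -0.6]
grip_width: 0.0938
```

Emit:
carry_out(deltas=[{"x": -1, "y": 0, "z": 0, "wx": 0, "wy": 0, "wz": 0, "jaw": 100}, {"x": -1, "y": 0, "z": 0, "wx": 0, "wy": 0, "wz": 0, "jaw": 100}, {"x": -1, "y": 0, "z": 0, "wx": 0, "wy": 0, "wz": 0, "jaw": 100}, {"x": -1, "y": 0, "z": 0, "wx": 0, "wy": 0, "wz": 0, "jaw": 100}, {"x": -0.7, "y": 0, "z": 0, "wx": 0, "wy": 0, "wz": 0, "jaw": 100}, {"x": -0.3, "y": 0, "z": 0, "wx": 0, "wy": 0, "wz": 0, "jaw": 100}, {"x": 0, "y": 0, "z": 0, "wx": 0, "wy": 0, "wz": 0, "jaw": 100}])

```text
time_s: 10.17
ee_pos: [0.6164, -0.2092, 0.2017]
eef_rot: [-3.141, 0.0, 1.57]
force: [-0.5, 0.5, -0.1]
grip_width: 0.094
```

```bash
python3 - <<'E'
from h import *
p=ctrl.camera_params('wrist');print(ctrl.get_obs()['ee_pos'])
im=ctrl.camera('wrist');cv2.imwrite('pics/w8.png',im)
for m in ctrl.mark_of('wrist','toroid_center'): print(m,atz('wrist',m['position'],.014,p))
E
```

```text
[ 0.61640988 -0.20922695  0.20172114]
{'position': [278.0, 283.0], 'conf': 0.97} [ 0.61941539 -0.30195548  0.014     ]
{'position': [360.4, 220.1], 'conf': 0.6} [ 0.54910249 -0.40121705  0.014     ]
```

View pics/w8.png

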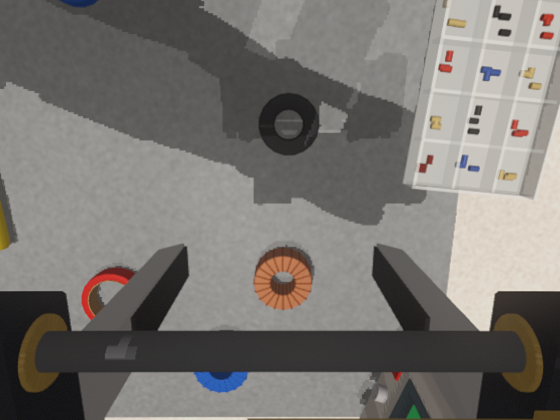

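```bash
python3 - <<'E'
from h import *
p=ctrl.camera_params('wrist')
print('tor top',atz('wrist',(281,284),.028,p))
for z in (0,.05,.1): print(z,'psu wrist',atz('wrist',(375,370),z,p))
for rc in [(320,82),(235,55),(255,65)]:
  for z in (0,.05,.1,.13): print(rc,z,atz('scene',rc,z))
E
```

```text
tor top [ 0.62056631 -0.29741837  0.028     ]
0 psu wrist [ 0.72222311 -0.42942642  0.        ]
0.05 psu wrist [ 0.70828525 -0.39094868  0.05      ]
0.1 psu wrist [ 0.6943474  -0.35247094  0.1       ]
(320, 82) 0 [ 0.76783703 -0.37604368  0.        ]
(320, 82) 0.05 [ 0.80458275 -0.34681963  0.05      ]
(320, 82) 0.1 [ 0.84132846 -0.31759558  0.1       ]
(320, 82) 0.13 [ 0.86337589 -0.30006115  0.13      ]
(235, 55) 0 [ 0.58225887 -0.51214817  0.        ]
(235, 55) 0.05 [ 0.63340094 -0.47236572  0.05      ]
(235, 55) 0.1 [ 0.684543   -0.43258327  0.1       ]
(235, 55) 0.13 [ 0.71522825 -0.4087138   0.13      ]
(255, 65) 0 [ 0.6313463  -0.46917303  0.        ]
(255, 65) 0.05 [ 0.67868038 -0.43272441  0.05      ]
(255, 65) 0.1 [ 0.72601446 -0.39627578  0.1       ]
(255, 65) 0.13 [ 0.7544149  -0.37440661  0.13      ]
```

Emit:
carry_out(deltas=[{"x": -0.8, "y": 0.13, "z": 0.5, "wx": 0, "wy": 0, "wz": 0, "jaw": 100}, {"x": -1, "y": 0, "z": 0.8, "wx": 0, "wy": 0, "wz": 0, "jaw": 100}, {"x": -1, "y": 0, "z": 0.8, "wx": 0, "wy": 0, "wz": 0, "jaw": 100}, {"x": -1, "y": 0, "z": 0.8, "wx": 0, "wy": 0, "wz": 0, "jaw": 100}, {"x": -0.8, "y": 0, "z": 0.9, "wx": 0, "wy": 0, "wz": 0, "jaw": 100}, {"x": 0, "y": 0, "z": 1, "wx": 0, "wy": 0, "wz": 0, "jaw": 100}, {"x": 0, "y": 0, "z": 0.9, "wx": 0, "wy": 0, "wz": 0, "jaw": 100}, {"x": 0, "y": 0, "z": 0.8, "wx": 0, "wy": 0, "wz": 0, "jaw": 100}, {"x": 0, "y": 0, "z": 0.5, "wx": 0, "wy": 0, "wz": 0, "jaw": 100}, {"x": 0, "y": 0, "z": 0, "wx": 0, "wy": 0, "wz": 0, "jaw": 100}])

```text
time_s: 11.1
ee_pos: [0.6182, -0.2996, 0.0589]
eef_rot: [-3.138, -0.002, 1.571]
force: [0.5, -0.0, -0.2]
grip_width: 0.0942
```

```bash
python3 - <<'E'
from h import *
S=ctrl.camera('side');T=ctrl.camera('scene')
cv2.imwrite('pics/c9.png',np.hstack([cv2.resize(S[210:320,310:450],(392,308)),cv2.resize(T[180:290,70:210],(392,308))]))
E
```

```text
(no output)
```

View pics/c9.png

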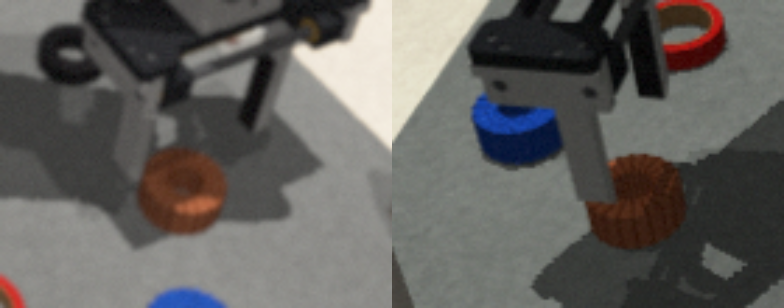

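```bash
python3 - <<'E'
from h import *
e=np.array(ctrl.get_obs()['ee_pos']);print(e)
for c,x0,y0 in(('side',310,210),('scene',70,180)):
    off=0 if c=='side' else 392
    for n,P in (('f+',e+[.047,0,0]),('f-',e-[.047,0,0]),('tor',[.619,-.301,.014])):
        u=proj(c,np.array(P))[0]; print(c,n,u,(u-[x0,y0])*2.8+[off,0])
E
```

```text
[ 0.61929535 -0.30028154  0.06205606]
side f+ [398.2450445  252.63500773] [247.08612459 119.37802164]
side f- [358.69315641 268.49083484] [136.34083796 163.77433755]
side tor [374.53182835 276.56580608] [180.68911938 186.38425704]
scene f+ [143.62175642 251.31568326] [598.14091798 199.68391313]
scene f- [161.21170959 215.25158763] [647.39278684  98.70444535]
scene tor [156.72214245 252.51923812] [634.82199886 203.05386675]
```

The projections of the fingertips and toroid match the picture (toroid side (183,190), scene (637,203)). I'll descend and grip.

Emit:
carry_out(deltas=[{"x": 0, "y": 0, "z": 0.7, "wx": 0, "wy": 0, "wz": 0, "jaw": 100}, {"x": 0, "y": 0, "z": 0.8, "wx": 0, "wy": 0, "wz": 0, "jaw": 100}, {"x": 0, "y": 0, "z": 0.7, "wx": 0, "wy": 0, "wz": 0, "jaw": 100}, {"x": 0, "y": 0, "z": 0.45, "wx": 0, "wy": 0, "wz": 0, "jaw": 80}, {"x": 0, "y": 0, "z": 0, "wx": 0, "wy": 0, "wz": 0, "jaw": 70}, {"x": 0, "y": 0, "z": 0, "wx": 0, "wy": 0, "wz": 0, "jaw": 30}, {"x": 0, "y": 0, "z": 0, "wx": 0, "wy": 0, "wz": 0, "jaw": 30}, {"x": 0, "y": 0, "z": 0, "wx": 0, "wy": 0, "wz": 0, "jaw": 30}, {"x": 0, "y": 0, "z": 0, "wx": 0, "wy": 0, "wz": 0, "jaw": 30}, {"x": 0, "y": 0, "z": 0, "wx": 0, "wy": 0, "wz": 0, "jaw": 30}], squeeze=35)

```text
time_s: 12.03
ee_pos: [0.6193, -0.3006, 0.0096]
eef_rot: [3.141, 0.001, 1.571]
force: [-0.8, 0.9, 4.0]
grip_width: 0.0599
```

Emit:
carry_out(deltas=[{"x": 0, "y": 0, "z": -0.2, "wx": 0, "wy": 0, "wz": 0, "jaw": 30}, {"x": 0, "y": 0, "z": -0.5, "wx": 0, "wy": 0, "wz": 0, "jaw": 30}, {"x": 0, "y": 0, "z": -0.8, "wx": 0, "wy": 0, "wz": 0, "jaw": 30}, {"x": 0, "y": 0, "z": -1, "wx": 0, "wy": 0, "wz": 0, "jaw": 30}, {"x": 0, "y": 0, "z": -1, "wx": 0, "wy": 0, "wz": 0, "jaw": 30}, {"x": 0, "y": 0, "z": -1, "wx": 0, "wy": 0, "wz": 0, "jaw": 30}, {"x": 0.3, "y": 0, "z": -1, "wx": 0, "wy": 0, "wz": 0, "jaw": 30}, {"x": 0.6, "y": -0.2, "z": -1, "wx": 0, "wy": 0, "wz": 0, "jaw": 30}, {"x": 0.8, "y": -0.3, "z": -0.5, "wx": 0, "wy": 0, "wz": 0, "jaw": 30}, {"x": 0.8, "y": -0.3, "z": 0, "wx": 0, "wy": 0, "wz": 0, "jaw": 30}, {"x": 0.8, "y": -0.3, "z": 0, "wx": 0, "wy": 0, "wz": 0, "jaw": 30}, {"x": 0.8, "y": -0.3, "z": 0, "wx": 0, "wy": 0, "wz": 0, "jaw": 30}])

```text
time_s: 13.03
ee_pos: [0.5905, -0.2176, 0.1493]
eef_rot: [3.141, 0.0, 1.571]
force: [0.5, 0.6, -4.6]
grip_width: 0.0596
```

Emit:
carry_out(deltas=[{"x": 0.8, "y": -0.3, "z": 0, "wx": 0, "wy": 0, "wz": 0, "jaw": 30}, {"x": 0.8, "y": -0.3, "z": 0, "wx": 0, "wy": 0, "wz": 0, "jaw": 30}, {"x": 0.8, "y": -0.3, "z": 0, "wx": 0, "wy": 0, "wz": 0, "jaw": 30}, {"x": 0.8, "y": -0.3, "z": 0, "wx": 0, "wy": 0, "wz": 0, "jaw": 30}, {"x": 0.8, "y": -0.3, "z": 0, "wx": 0, "wy": 0, "wz": 0, "jaw": 30}, {"x": 0.8, "y": -0.3, "z": 0, "wx": 0, "wy": 0, "wz": 0, "jaw": 30}, {"x": 0.8, "y": -0.3, "z": 0, "wx": 0, "wy": 0, "wz": 0, "jaw": 30}, {"x": 0.8, "y": -0.3, "z": 0, "wx": 0, "wy": 0, "wz": 0, "jaw": 30}, {"x": 0.8, "y": -0.3, "z": 0, "wx": 0, "wy": 0, "wz": 0, "jaw": 30}, {"x": 0.8, "y": -0.15, "z": 0, "wx": 0, "wy": 0, "wz": 0, "jaw": 30}, {"x": 0.8, "y": 0, "z": 0, "wx": 0, "wy": 0, "wz": 0, "jaw": 30}, {"x": 0.8, "y": 0, "z": 0, "wx": 0, "wy": 0, "wz": 0, "jaw": 30}])

```text
time_s: 14.03
ee_pos: [0.5337, -0.0256, 0.1494]
eef_rot: [3.141, 0.0, 1.571]
force: [0.2, 0.4, -4.0]
grip_width: 0.0605
```

Emit:
carry_out(deltas=[{"x": 0.8, "y": 0, "z": 0, "wx": 0, "wy": 0, "wz": 0, "jaw": 30}, {"x": 0.8, "y": 0, "z": 0, "wx": 0, "wy": 0, "wz": 0, "jaw": 30}, {"x": 0.8, "y": 0, "z": 0, "wx": 0, "wy": 0, "wz": 0, "jaw": 30}, {"x": 0.8, "y": 0, "z": 0, "wx": 0, "wy": 0, "wz": 0, "jaw": 30}, {"x": 0.8, "y": 0, "z": 0, "wx": 0, "wy": 0, "wz": 0, "jaw": 30}, {"x": 0.8, "y": 0, "z": 0, "wx": 0, "wy": 0, "wz": 0, "jaw": 30}, {"x": 0.8, "y": 0, "z": 0, "wx": 0, "wy": 0, "wz": 0, "jaw": 30}, {"x": 0.6, "y": 0, "z": 0, "wx": 0, "wy": 0, "wz": 0, "jaw": 30}, {"x": 0.3, "y": 0, "z": 0, "wx": 0, "wy": 0, "wz": 0, "jaw": 30}, {"x": 0, "y": 0, "z": 0, "wx": 0, "wy": 0, "wz": 0, "jaw": 30}, {"x": 0, "y": 0, "z": 0, "wx": 0, "wy": 0, "wz": 0, "jaw": 30}])

```text
time_s: 14.95
ee_pos: [0.5339, 0.1033, 0.1487]
eef_rot: [-3.142, 0.0, 1.571]
force: [0.3, 0.2, -4.2]
grip_width: 0.0595
```

```bash
python3 - <<'E'
from h import *
p=ctrl.camera_params('wrist');o=ctrl.get_obs();print(o['ee_pos'],o['eef_rot'],o['moment'])
cv2.imwrite('pics/w10.png',ctrl.camera('wrist'))
S=ctrl.camera('side');T=ctrl.camera('scene')
cv2.imwrite('pics/c10.png',np.hstack([cv2.resize(S[80:190,190:330],(392,308)),cv2.resize(T[110:265,320:517],(392,308))]))
E
```

```text
[0.53394398 0.10333645 0.14873745] [-3.14153195e+00  2.07718305e-04  1.57115464e+00] [-0.00614197 -0.04124225 -0.059718  ]
```

View pics/w10.png

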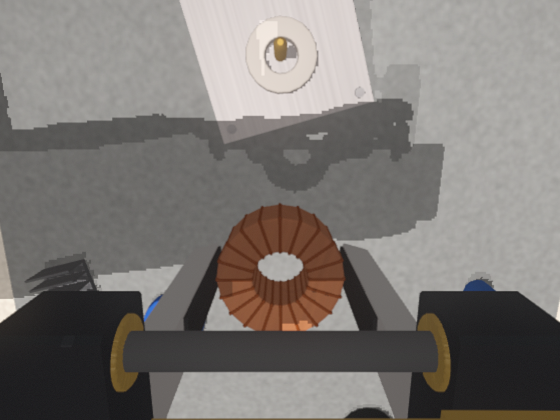

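View pics/c10.png

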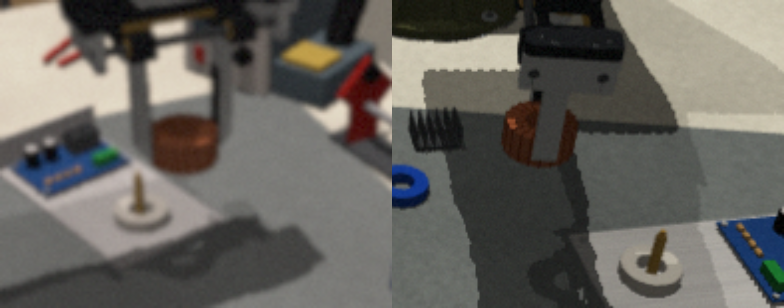

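The toroid is held level at (280,267). The stud tip is at (280,42) and the seated ring at (281,55).

```bash
python3 - <<'E'
from h import *
p=ctrl.camera_params('wrist')
im=cv2.imread('pics/w10.png');cv2.imwrite('pics/c11.png',cv2.resize(im[5:105,230:335],None,fx=5,fy=5,interpolation=0))
cv2.imwrite('pics/c11b.png',cv2.resize(im[195:345,205:355],None,fx=4,fy=4,interpolation=0))
print('tip',atz('wrist',(42,280.5),.058,p),'ring',atz('wrist',(55,281),.018,p))
for z in (.160,.167):print('tor',atz('wrist',(266,280.5),z,p),atz('wrist',(266,344),z,p)[0]-atz('wrist',(266,217),z,p)[0])
E
```

```text
tip [0.53435041 0.22298865 0.058     ] ring [0.53483161 0.22098064 0.018     ]
tor [0.53400918 0.10541782 0.16      ] 0.060792771288148306
tor [0.53399431 0.10829182 0.167     ] 0.058255369986734196
```

View pics/c11.png

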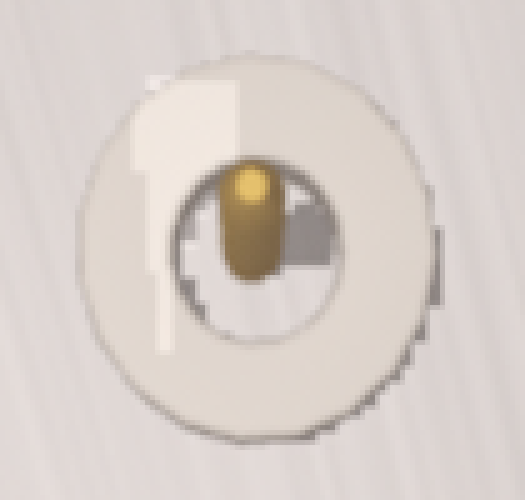

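View pics/c11b.png

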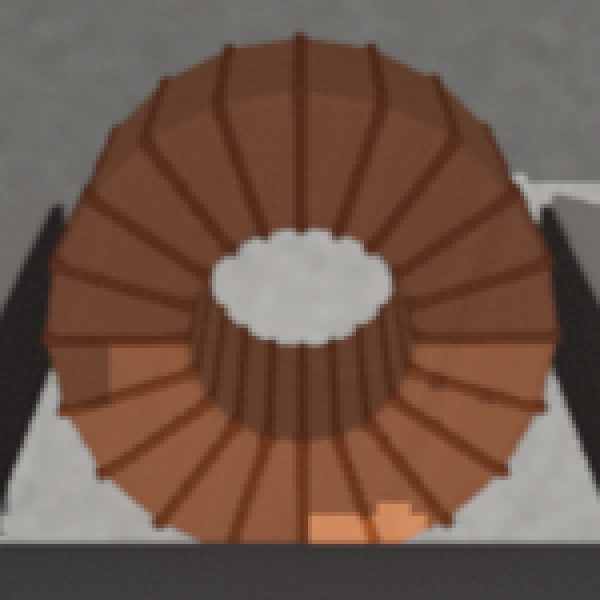

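Emit:
carry_out(deltas=[{"x": 0.5, "y": 0.02, "z": 0, "wx": 0, "wy": 0, "wz": 0, "jaw": 30}, {"x": 0.8, "y": 0, "z": 0.2, "wx": 0, "wy": 0, "wz": 0, "jaw": 30}, {"x": 0.8, "y": 0, "z": 0.3, "wx": 0, "wy": 0, "wz": 0, "jaw": 30}, {"x": 0.8, "y": 0, "z": 0.3, "wx": 0, "wy": 0, "wz": 0, "jaw": 30}, {"x": 0.8, "y": 0, "z": 0.3, "wx": 0, "wy": 0, "wz": 0, "jaw": 30}, {"x": 0.8, "y": 0, "z": 0.3, "wx": 0, "wy": 0, "wz": 0, "jaw": 30}, {"x": 0.8, "y": 0, "z": 0.3, "wx": 0, "wy": 0, "wz": 0, "jaw": 30}, {"x": 0.45, "y": 0, "z": 0.3, "wx": 0, "wy": 0, "wz": 0, "jaw": 30}, {"x": 0.2, "y": 0, "z": 0.2, "wx": 0, "wy": 0, "wz": 0, "jaw": 30}, {"x": 0, "y": 0, "z": 0, "wx": 0, "wy": 0, "wz": 0, "jaw": 30}, {"x": 0, "y": 0, "z": 0, "wx": 0, "wy": 0, "wz": 0, "jaw": 30}])

```text
time_s: 16.02
ee_pos: [0.5344, 0.2222, 0.1046]
eef_rot: [-3.141, 0.0, 1.571]
force: [0.3, 0.2, -4.0]
grip_width: 0.06
```

```bash
python3 - <<'E'
from h import *
o=ctrl.get_obs();print(o['ee_pos'])
S=ctrl.camera('side');T=ctrl.camera('scene')
cv2.imwrite('pics/c12.png',np.hstack([cv2.resize(S[90:180,200:300],(400,360)),cv2.resize(T[170:260,410:510],(400,360))]))
for c,x0,y0,off in(('side',200,90,0),('scene',410,170,400)):
    for z in (.004,.058,.085,.113): print(c,z,((proj(c,np.array([.534,.2225,z]))[0]-[x0,y0])*4+[off,0]).round(0))
E
```

```text
[0.53438672 0.22221759 0.10455839]
side 0.004 [160. 267.]
side 0.058 [156. 202.]
side 0.085 [154. 167.]
side 0.113 [152. 130.]
scene 0.004 [555. 316.]
scene 0.058 [580. 227.]
scene 0.085 [594. 180.]
scene 0.113 [608. 129.]
```

View pics/c12.png

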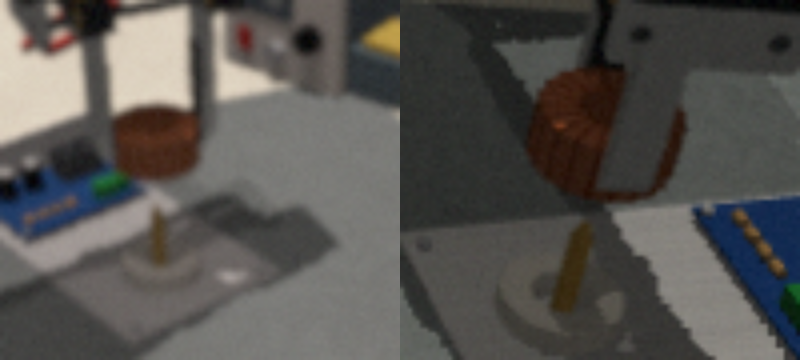

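The toroid is centred over the stud within about 2 mm: side 156 against 154, scene 606 against about 609. I'll lower it.

Emit:
carry_out(deltas=[{"x": 0, "y": 0, "z": 0.3, "wx": 0, "wy": 0, "wz": 0, "jaw": 30}, {"x": 0, "y": 0, "z": 0.4, "wx": 0, "wy": 0, "wz": 0, "jaw": 30}, {"x": 0, "y": 0, "z": 0.4, "wx": 0, "wy": 0, "wz": 0, "jaw": 30}, {"x": 0, "y": 0, "z": 0.4, "wx": 0, "wy": 0, "wz": 0, "jaw": 30}, {"x": 0, "y": 0, "z": 0.4, "wx": 0, "wy": 0, "wz": 0, "jaw": 30}, {"x": 0, "y": 0, "z": 0.4, "wx": 0, "wy": 0, "wz": 0, "jaw": 30}, {"x": 0, "y": 0, "z": 0.4, "wx": 0, "wy": 0, "wz": 0, "jaw": 30}, {"x": 0, "y": 0, "z": 0.3, "wx": 0, "wy": 0, "wz": 0, "jaw": 30}, {"x": 0, "y": 0, "z": 0.25, "wx": 0, "wy": 0, "wz": 0, "jaw": 30}, {"x": 0, "y": 0, "z": 0.15, "wx": 0, "wy": 0, "wz": 0, "jaw": 30}, {"x": 0, "y": 0, "z": 0, "wx": 0, "wy": 0, "wz": 0, "jaw": 30}, {"x": 0, "y": 0, "z": 0, "wx": 0, "wy": 0, "wz": 0, "jaw": 30}])

```text
time_s: 17.12
ee_pos: [0.5345, 0.2226, 0.0367]
eef_rot: [3.141, -0.0, 1.571]
force: [-0.8, 0.5, -3.3]
grip_width: 0.0601
```

Emit:
carry_out(deltas=[{"x": 0, "y": 0, "z": 0.1, "wx": 0, "wy": 0, "wz": 0, "jaw": 30}, {"x": 0, "y": 0, "z": 0.1, "wx": 0, "wy": 0, "wz": 0, "jaw": 30}, {"x": 0, "y": 0, "z": 0.08, "wx": 0, "wy": 0, "wz": 0, "jaw": 30}, {"x": 0, "y": 0, "z": 0.06, "wx": 0, "wy": 0, "wz": 0, "jaw": 30}, {"x": 0, "y": 0, "z": 0.05, "wx": 0, "wy": 0, "wz": 0, "jaw": 30}, {"x": 0, "y": 0, "z": 0, "wx": 0, "wy": 0, "wz": 0, "jaw": 30}, {"x": 0, "y": 0, "z": 0, "wx": 0, "wy": 0, "wz": 0, "jaw": 30}])

```text
time_s: 17.7
ee_pos: [0.5344, 0.2226, 0.0288]
eef_rot: [-3.142, -0.0, 1.571]
force: [-0.2, 0.0, -3.2]
grip_width: 0.06
```

```bash
python3 - <<'E'
from h import *
o=ctrl.get_obs();print(o['ee_pos'],o['force'])
S=ctrl.camera('side');T=ctrl.camera('scene')
cv2.imwrite('pics/c13.png',np.hstack([cv2.resize(S[90:180,200:300],(400,360)),cv2.resize(T[170:260,410:510],(400,360))]))
E
```

```text
[0.53440035 0.22262263 0.02883176] [-0.1649091   0.03217694 -3.2309951 ]
```

View pics/c13.png

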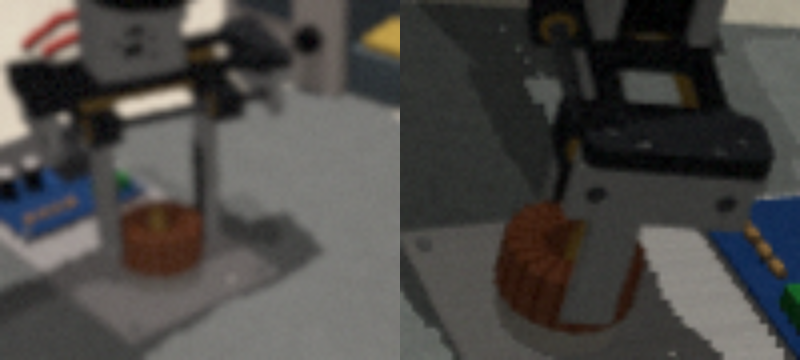

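The toroid is round the stud and still hanging (−3.2 N). I'll creep the last millimetre or two.

Emit:
carry_out(deltas=[{"x": 0, "y": 0, "z": 0.04, "wx": 0, "wy": 0, "wz": 0, "jaw": 30}, {"x": 0, "y": 0, "z": 0.03, "wx": 0, "wy": 0, "wz": 0, "jaw": 30}, {"x": 0, "y": 0, "z": 0, "wx": 0, "wy": 0, "wz": 0, "jaw": 30}, {"x": 0, "y": 0, "z": 0, "wx": 0, "wy": 0, "wz": 0, "jaw": 30}])

```text
time_s: 18.13
ee_pos: [0.5344, 0.2226, 0.0276]
eef_rot: [3.141, -0.0, 1.571]
force: [0.0, -0.6, -1.6]
grip_width: 0.06
```

Emit:
carry_out(deltas=[{"x": 0, "y": 0, "z": 0.04, "wx": 0, "wy": 0, "wz": 0, "jaw": 30}, {"x": 0, "y": 0, "z": 0, "wx": 0, "wy": 0, "wz": 0, "jaw": 30}, {"x": 0, "y": 0, "z": 0, "wx": 0, "wy": 0, "wz": 0, "jaw": 30}])

```text
time_s: 18.38
ee_pos: [0.5345, 0.2227, 0.0275]
eef_rot: [3.141, -0.0, 1.571]
force: [-4.9, -1.7, 7.8]
grip_width: 0.0599
```

The toroid is in contact, with the wrist force up from −4 to +8 N. I'll release and retreat straight up.

Emit:
carry_out(deltas=[{"x": 0, "y": 0, "z": -0.03, "wx": 0, "wy": 0, "wz": 0, "jaw": 30}, {"x": 0, "y": 0, "z": 0, "wx": 0, "wy": 0, "wz": 0, "jaw": 68}, {"x": 0, "y": 0, "z": 0, "wx": 0, "wy": 0, "wz": 0, "jaw": 80}, {"x": 0, "y": 0, "z": 0, "wx": 0, "wy": 0, "wz": 0, "jaw": 95}, {"x": 0, "y": 0, "z": 0, "wx": 0, "wy": 0, "wz": 0, "jaw": 100}, {"x": 0, "y": 0, "z": -0.4, "wx": 0, "wy": 0, "wz": 0, "jaw": 100}, {"x": 0, "y": 0, "z": -0.8, "wx": 0, "wy": 0, "wz": 0, "jaw": 100}, {"x": 0, "y": 0, "z": -1, "wx": 0, "wy": 0, "wz": 0, "jaw": 100}, {"x": 0, "y": 0, "z": -1, "wx": 0, "wy": 0, "wz": 0, "jaw": 100}, {"x": 0, "y": 0, "z": -1, "wx": 0, "wy": 0, "wz": 0, "jaw": 100}, {"x": -0.5, "y": 0, "z": -1, "wx": 0, "wy": 0, "wz": 0, "jaw": 100}, {"x": -1, "y": 0, "z": -1, "wx": 0, "wy": 0, "wz": 0, "jaw": 100}])

```text
time_s: 19.38
ee_pos: [0.5342, 0.1935, 0.1528]
eef_rot: [3.141, -0.0, 1.573]
force: [-0.1, -0.5, 0.9]
grip_width: 0.094
```

Emit:
carry_out(deltas=[{"x": -1, "y": 0, "z": -0.5, "wx": 0, "wy": 0, "wz": 0, "jaw": 100}, {"x": -1, "y": 0, "z": 0, "wx": 0, "wy": 0, "wz": 0, "jaw": 100}, {"x": -1, "y": 0, "z": 0, "wx": 0, "wy": 0, "wz": 0, "jaw": 100}, {"x": -0.5, "y": 0, "z": 0, "wx": 0, "wy": 0, "wz": 0, "jaw": 100}, {"x": 0, "y": 0, "z": 0, "wx": 0, "wy": 0, "wz": 0, "jaw": 100}])

```text
time_s: 19.8
ee_pos: [0.5345, 0.1212, 0.1618]
eef_rot: [3.141, 0.0, 1.569]
force: [0.4, 0.2, 0.0]
grip_width: 0.0939
```

```bash
python3 - <<'E'
from h import *
o=ctrl.get_obs();print(o['time_s'],o['ee_pos'],o['force'])
S=ctrl.camera('side');T=ctrl.camera('scene');W=ctrl.camera('wrist')
cv2.imwrite('pics/c14.png',np.hstack([cv2.resize(S[90:180,200:300],(400,360)),cv2.resize(T[170:260,410:510],(400,360))]))
cv2.imwrite('pics/w14.png',W)
E
```

```text
19.8 [0.53453017 0.12118407 0.16177161] [0.36343888 0.15542281 0.02864049]
```

View pics/c14.png

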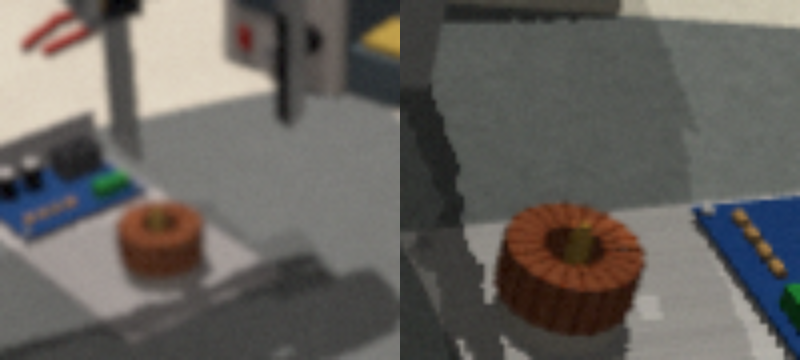

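View pics/w14.png

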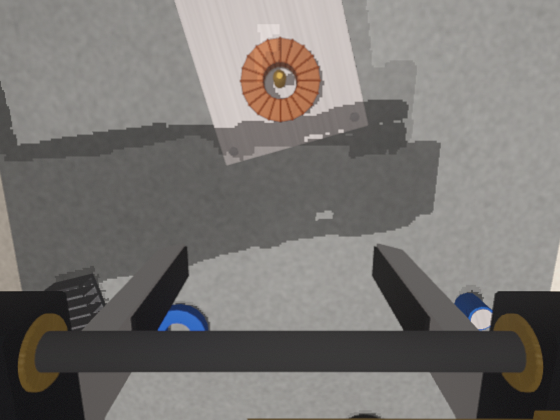

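```bash
python3 - <<'E'
from h import *
T=ctrl.camera('scene');S=ctrl.camera('side');t=np.linspace(0,6.283,60)
out=[]
for c,im,x0,y0 in(('side',S,205,125),('scene',T,425,210)):
    a=cv2.resize(im[y0:y0+55,x0:x0+55],None,fx=7,fy=7,interpolation=cv2.INTER_CUBIC)
    a=cv2.convertScaleAbs(a,alpha=1.5,beta=20);b=a.copy()
    for R,z,col in((.03,.046,(0,255,0)),(.03,.018,(255,0,0)),(.028,.004,(0,0,255))):
        u=proj(c,np.c_[.5345+R*np.cos(t),.2225+R*np.sin(t),0*t+z])
        cv2.polylines(b,[((u+.5-[x0,y0])*7).astype(np.int32)],True,col,1)
    out.append(np.vstack([a[:300],b[:300]]))
cv2.imwrite('pics/c15.png',np.hstack(out))
E
```

```text
(no output)
```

View pics/c15.png

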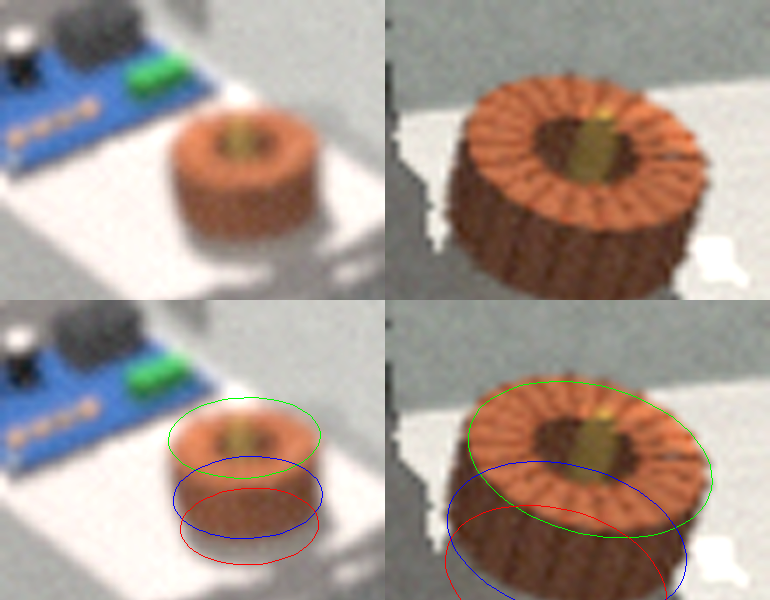

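The toroid's top rim matches its seated height (0.046 m), and it is level with the stud through it. I'll hand in.

```bash
python3 -c "
from station import ctrl
print(ctrl.hand_in(),ctrl.get_obs()['time_s'])"
```

```text
the job is handed in; nothing more can be done
the job is handed in; nothing more can be done
```

The transformer is fitted: I put the white ring over the stud flat on the plate, then lowered the copper toroid over the stud onto the ring. I handed the job in at about 20 s of the 64 s allowed.

- **Ring:** It touched down at about 3 N, at the pick height plus the 4 mm plate. The pictures after release showed it flat with the stud through its hole.
- **Toroid:** The last millimetres went in small steps, and the wrist force peaked at about 8 N on contact. After release the scene view shows it level at the seated height of 46 mm, with the stud through its hole and the gripper clear.
- **What disagreed:** The side camera places things about 6–8 mm off the scene and wrist cameras in y near the stud. I used the wrist camera's relative offsets instead, and the side overlay shows the same small shift.
- **Not checked directly:** The ring is in shadow under the toroid, so I inferred that it is still seated from the toroid's height. One early move call was refused, and nothing moved.

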